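# Lock the strainer cap onto the wash-line filter

## Robot

A 6-joint arm with a two-finger parallel gripper is mounted at the origin on the work surface. World frame = base frame: x ahead of the robot, y to its left, z up, the work surface at z = 0. Lengths are in m, angles in rad, forces in N, time in s.
With the tool pointing down it reaches from about 0.275 to 0.875 m from the base axis. Payload 12.5 kg.
Tool frame: the origin (TCP) lies between the finger pads, 19 mm behind the fingertips; this is the grasp point; z points along the fingers, y is the line along which they close (so a half turn about z gives the same grasp; the last joint's range is limited). The gripper opens to 85 mm and grips with 20 to 120 N. Pads are 22 mm wide; open, the fingers measure 114 mm over their backs; the gripper's body (76 mm by 85 mm) begins 54 mm behind the grasp point. The pads swing forward as they close: fully open they stand 13 mm farther back than shut.
Start: joints at [1.038, 0.351, 1.652, -0, 1.139, -0.085], TCP at [0.238, 0.496, 0.25] pointing down, gripper open.
Joint ranges: [-2.75, 2.75], [-0.79, 2.1], [0.01, 2.65], [-1.57, 4.71], [0.07, 3.14], [-2.87, 2.87]. Speed limits (rad/s): [2.22, 2.22, 2.79, 3.14, 3.14, 3.14].

## Interface

Orientations are given as a unit quaternion [x, y, z, w].
In Python, from cell import r, viewer, jaws, inverse_kinematics gives the robot as it stands (r), with the cameras (viewer), the kinematics as plain functions and the gripper (jaws). Calls block until the motion is done:
- r.move_to(position, orientation): joint-space move of the TCP to a pose.
- r.move_linear(position, rot=None, vel=0.15): straight line of the TCP; rot=None keeps the orientation; vel is the mean speed in m/s.
- r.set_joints(angles): joint-space move.
- jaws.set_gripper(opening, squeeze=None): opening from 0.0 (shut) to 1.0 (fully open); squeeze is the grip in N (None keeps the last); returns when the fingers have stopped.
- r.sleep(seconds).
- inverse_kinematics(position, orientation): joint angles nearest the present ones, or None.
- r.get_obs(): the state.
- viewer.get_image(name): name is "scene" or "top" or "wrist"; returns a dict with "pixels" (400x640x3 uint8, red, green, blue), "fx", "fy", "cx", "cy" (pixels), "D" ([k1, k2, p1, p2, k3] as OpenCV has them; the pictures are not rectified), "camera_from_world" (4x4, takes a point from world to camera coordinates); the wrist camera has in their place "mount" (4x4, takes a point from camera to tool coordinates, whose origin is the TCP and whose axes are the flange's). Camera axes: x right, y down, z forward; pixel columns grow to the right and rows downward; lengths in m; the calibration is good to about 2 mm. A picture is of the moment at which its call begins: read the wrist's pose just before it. There is no depth.
A pose or a line that the arm cannot do raises r.PlanningError and nothing moves.
- r.hand_in(): hands the job in; it is judged then, once.
The state is a dict: "t": time; "q": joint angles; "qvel": joint speeds; "effort": joint torques, N m; "tool_pos": TCP position; "ee_rot": TCP orientation; "contact_force": force on the tool from outside, world axes, zero at the start; "torque": the same for the moment, N m; "opening": opening from 0.0 (shut) to 1.0 (fully open); "finger_force": force on a finger pad.
Only numpy, scipy, OpenCV 4.12 (cv2) and the standard library are available. Lean on these libraries where they do the work, as an engineer would, in place of code of your own. Each camera call takes 0.05 s, during which the arm holds its last target. There are 200 camera calls.

## Task

Draw the orange strainer cap out from under the low rack by its lever and put it down flat on the open bench, letting go of it. Then take it by the black grip bar, lower it into the blue filter housing with its lever beside the clear splash guard (red mark) and twist it clockwise until it is cammed tight against its stop, the lever over the green mark, and let go. Leave everything else standing where it is.

Things in the scene. Friction and masses are not known exactly. Their poses are not given: they have to be found in the camera images.
- cap: Loose orange bayonet cap, 0.2 to 0.35 kg; starts flat on the bench under the rack, lever sticking 80 mm or more out of the open front. Origin: centre of its underside; z up, x along the lever. Grey plug of radius 38 mm (z 1.5 to 26 mm), orange flange of radius 55 mm (z 26 to 36), then the grip bar.
- cap_grip (a point): Point on the cap's axis, 60 mm above its underside, in the black upright grip bar: 60 mm long along the cap's x, 16 mm thick along its y, z 36 to 72 mm. A TCP here keeps the fingertips 5 mm off the flange.
- cap_lever (a point): Middle of the lever's black end, 148 mm from the cap's axis along its x, 31 mm above its underside. The lever is 18 mm wide, z 24 to 38 mm, and reaches 172 mm from the axis.
- cap_lug (a point): Foot of the first of the cap's three aluminium lugs, under the lever, 41.5 mm from the axis; the others at 120 and 240 deg. Lugs reach to radius 47.5 mm, are 18 mm wide, z 0 to 8 mm.
- housing: Blue round filter housing fixed to the bench, radius 63 mm (foot 70 mm), rim 73 mm high; origin: centre of its underside, z up, x towards the green mark. Bore radius 51 mm, with an aluminium lip that leaves an opening of radius 41 mm. Two copper pipe stubs at 150 and -60 deg from x reach 118 mm from the axis, 43 mm high.
- entry_mark (a point): Red mark on the rim, 62 mm from the axis, 60 deg anticlockwise (seen from above) of the housing's x. The cap goes straight down with its lever over this mark: the lip has three slots, about 31 deg wide, at 60, 180 and 300 deg from x, for the lugs.
- lock_mark (a point): Green mark on the rim, on the housing's +x. From the entry, ramps under the lip draw the cap down as it is turned clockwise; a stop ends the turn after about 61 deg, with the lever over this mark, cap 3 mm lower than at entry.
- guard (a point): Middle of the top edge of the clear splash guard (part of the housing, yellow top edge, 143 mm high), an upright plate parallel to the lever at entry, on its anticlockwise side: near face 16 mm from the line from the axis through the red mark, 75 to 199 mm from the axis.
- seat (a point): On the housing's axis, 55 mm above the bench: top of the relaxed black gasket in the bore. The cap's origin comes here when it is dropped in, before it is turned.
- gasket (a joint): How far the springy gasket is pressed down, m: 0 relaxed (preload 5 N carries the cap, then 1.5 N per mm, at most 6 mm), about 0.003 with the cap fully locked. The twist takes up to about 1 N m.
- rack: Low riser rack fixed to the bench: plywood board 200 x 320 mm (x, y), underside 90 mm and top 106 mm above the bench, on four 16 mm legs at x = +-90, y = +-148 mm. Origin: centre of its footprint on the bench; the open front, where the lever sticks out, faces its -x. Things stand on it.
- punnet: Bystander: clear open berry punnet 120 x 90 x 45 mm on the bench beyond the housing; origin: centre of its underside.
- rack_punnet: Bystander: clear berry punnet 120 x 90 x 45 mm on top of the rack; origin: centre of its underside.
- rack_tin: Bystander: steel tin, radius 35 mm, 100 mm high, on top of the rack; origin: centre of its underside.
- tape: Bystander: roll of brown tape lying flat on the bench in front of the rack, radius 42 mm, 48 mm high; origin: centre of its underside.
- jar: Bystander: amber glass jar in front of the rack, radius 36 mm, 70 mm high; origin: centre of its underside.
- pail: Bystander: small white open pail on the bench, radius 50 mm, 100 mm high; origin: centre of its underside.
- spray_bottle: Bystander: green bottle with yellow cap, radius 32 mm, 150 mm high, on the bench (it and the pail swap places); origin: centre of its underside.
- brush: Bystander: hand brush, 180 mm long along its x, about 25 mm high, lying on the bench near the robot; origin: centre of its underside.

How it is judged:
By the outcome, as a careful person would: the job done as asked, in the order asked, and still so for the second after the job is handed in, with the robot touching nothing.
It also fails if it takes over 59 s, if anything falls off the work surface, if the arm or the gripper's body presses on something with over 40 N, if the wrist force passes 120 N, or if a joint passes its speed limit or range.

## Working session

There is one attempt and no reset: what is moved stays moved. The work goes in short steps, each a Python script; the robot and the scene stay as the last script left them, time stands still between calls to the robot, and variables do not carry over. Pictures are saved under pics/ and viewed, at most 10 in all, crops included, and the job is handed in when it is done.

```bash
mkdir -p pics; ls; cat > h.py <<'E'
import numpy as np, cv2
from cell import r, viewer, jaws, inverse_kinematics
from scipy.spatial.transform import Rotation as R
def cam(name):
    o=r.get_obs(); im=viewer.get_image(name)
    K=np.array([[im["fx"],0,im["cx"]],[0,im["fy"],im["cy"]],[0,0,1.]])
    if "camera_from_world" in im: T=np.array(im["camera_from_world"])
    else:
        W=np.eye(4);W[:3,:3]=R.from_quat(o["ee_rot"]).as_matrix();W[:3,3]=o["tool_pos"]
        T=np.linalg.inv(W@np.array(im["mount"]))
    return dict(px=im["pixels"],K=K,D=np.array(im["D"],float),T=T)
def save(c,f): cv2.imwrite(f,np.ascontiguousarray(c["px"][...,::-1]))
def ray(c,uv):
    p=cv2.undistortPoints(np.array([[uv]],float),c["K"],c["D"])[0,0]
    Ri=c["T"][:3,:3].T; d=Ri@np.array([*p,1.]); return -Ri@c["T"][:3,3], d/np.linalg.norm(d)
def atz(c,uv,z):
    o,d=ray(c,uv); return o+d*(z-o[2])/d[2]
def tri(*cu):
    A=np.zeros((3,3));b=np.zeros(3)
    for c,uv in cu:
        o,d=ray(c,uv);P=np.eye(3)-np.outer(d,d);A+=P;b+=P@o
    x=np.linalg.solve(A,b)
    return x,[np.linalg.norm((np.eye(3)-np.outer(ray(c,u)[1],ray(c,u)[1]))@(x-ray(c,u)[0])) for c,u in cu]
def proj(c,P):
    return cv2.projectPoints(np.atleast_2d(P).astype(float),cv2.Rodrigues(c["T"][:3,:3])[0],c["T"][:3,3],c["K"],c["D"])[0][:,0]
def down(yaw):  # tool z down, tool y (closing) along world angle yaw
    y=np.array([np.cos(yaw),np.sin(yaw),0]);z=np.array([0,0,-1.]);x=np.cross(y,z)
    return R.from_matrix(np.c_[x,y,z]).as_quat()
E
python3 - <<'E'
from h import *
import pickle
d={}
for n in("scene","top"):
    d[n]=cam(n); save(d[n],f"pics/{n}0.png"); print(n,-d[n]["T"][:3,:3].T@d[n]["T"][:3,3])
pickle.dump(d,open("c0.pkl","wb"))
o=r.get_obs();print(o)
E
```

```text
cell.py
pics
scene [1.31717804 0.0807814  0.90964549]
top [ 0.39808494 -0.00702295  1.43961368]
{'t': 0.1, 'q': array([ 1.03839215e+00,  3.51162732e-01,  1.65234034e+00, -4.54782717e-05,
        1.13907062e+00, -8.46096328e-02]), 'qvel': array([-0.00051356, -0.00151124, -0.00072288, -0.0019131 ,  0.00120061,
        0.00075724]), 'effort': array([-1.16197876e-03, -5.06837440e+01, -2.91870546e+01, -1.82575736e-04,
        2.78169893e-03, -9.60290322e-06]), 'tool_pos': array([0.23799518, 0.49554929, 0.2495305 ]), 'ee_rot': array([ 2.22021982e-01,  9.75041537e-01, -4.73628901e-04, -1.29265825e-04]), 'contact_force': array([-0.26057427,  0.21135255, -0.53892213]), 'torque': array([ 0.00322516, -0.0284483 ,  0.02978987]), 'finger_force': 0.0, 'opening': 1.0014672499836934}
```

View pics/scene0.png

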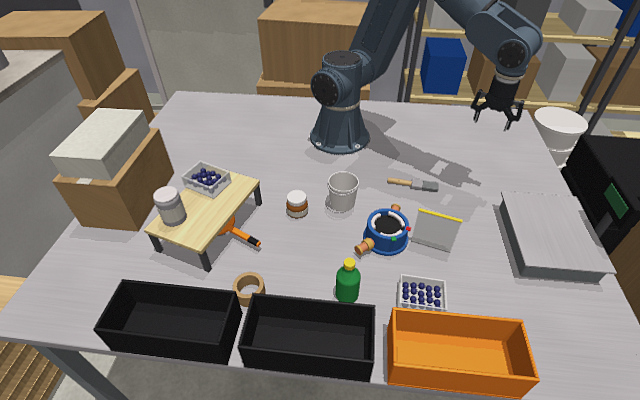

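View pics/top0.png

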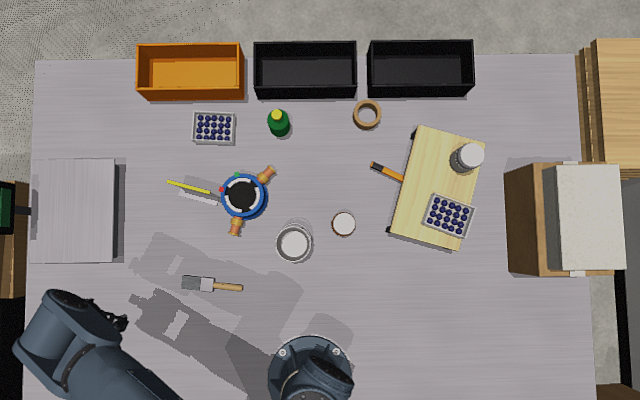

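The scene picture shows the rack at the left with the lever's black end at about (253,243), the housing at (387,230) and the guard at (437,228). In the top picture the lever end is at about (377,167), the housing at (244,196) and the guard at (190,187). I'll enlarge both areas.

```bash
python3 - <<'E'
import cv2,numpy as np
t=cv2.imread("pics/top0.png");s=cv2.imread("pics/scene0.png")
def c(im,x,y,w,h,f):
    o=cv2.resize(im[y:y+h,x:x+w],None,fx=f,fy=f,interpolation=cv2.INTER_CUBIC)
    for i in range(0,w,10):
        cv2.line(o,(i*f,0),(i*f,4 if (x+i)%50 else 12),(0,0,255),1)
        if (x+i)%20==0: cv2.putText(o,str(x+i),(i*f,20),0,.35,(0,0,0),1)
    for i in range(0,h,10):
        cv2.line(o,(0,i*f),(4,i*f),(0,0,255),1); 
        if (y+i)%20==0: cv2.putText(o,str(y+i),(6,i*f+4),0,.35,(0,0,0),1)
    return o
cv2.imwrite("pics/m1.png",np.vstack([np.hstack([c(t,360,150,80,60,5),c(s,210,200,80,60,5)]),np.hstack([c(t,160,160,133,100,3),c(s,350,190,133,100,3)])]))
E
```

```text
Traceback (most recent call last):
ValueError: all the input array dimensions except for the concatenation axis must match exactly, but along dimension 1, the array at index 0 has size 800 and the array at index 1 has size 798
```

```bash
cat > crop.py <<'E'
import cv2,numpy as np
def c(im,x,y,w,h,f):
    o=cv2.resize(im[y:y+h,x:x+w],None,fx=f,fy=f,interpolation=cv2.INTER_CUBIC)
    for i in range(0,w,10):
        cv2.line(o,(i*f,0),(i*f,4),(0,0,255),1)
        if (x+i)%20==0: cv2.putText(o,str(x+i),(i*f,20),0,.35,(0,0,0),1)
    for i in range(0,h,10):
        cv2.line(o,(0,i*f),(4,i*f),(0,0,255),1); 
        if (y+i)%20==0: cv2.putText(o,str(y+i),(6,i*f+4),0,.35,(0,0,0),1)
    return o
E
python3 - <<'E'
from crop import *
t=cv2.imread("pics/top0.png");s=cv2.imread("pics/scene0.png")
cv2.imwrite("pics/m1.png",np.vstack([np.hstack([c(t,360,150,80,60,5),c(s,210,200,80,60,5)]),np.hstack([c(t,160,160,100,75,4),c(s,360,190,100,75,4)])]))
E
```

```text
(no output)
```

View pics/m1.png

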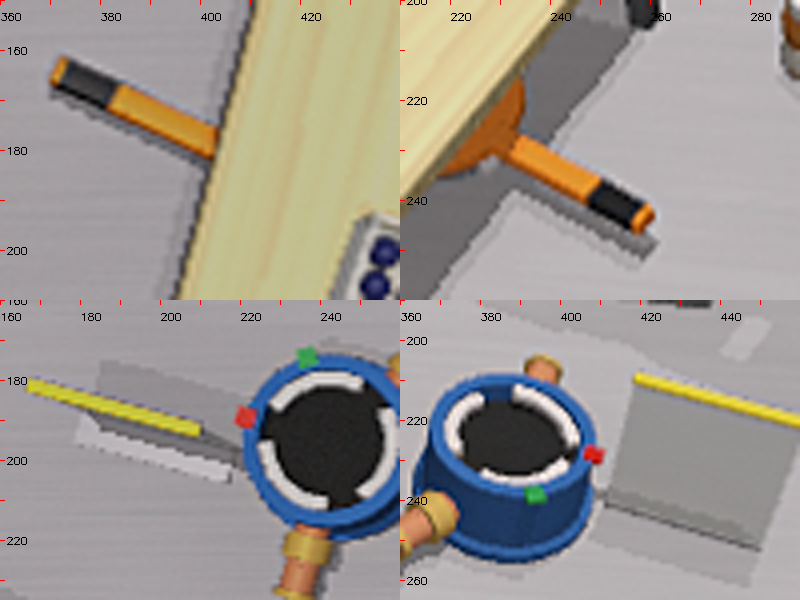

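Top: lever black end centre (377.6,167), red mark (221.7,189.5), green mark (236.7,174.2). Scene: black end (253.6,240), red (408.2,228.7), green (394,238.2).

```bash
python3 - <<'E'
from h import *
import pickle
d=pickle.load(open("c0.pkl","rb"));t,s=d["top"],d["scene"]
np.set_printoptions(precision=4,suppress=True)
def T(n,a,b): 
    x,e=tri((t,a),(s,b));print(n,x,np.round(e,4));return x
L=T("lever",(377.6,167),(253.6,240.))
rd=T("red",(221.7,189.5),(408.2,228.7));g=T("green",(236.7,174.2),(394,238.2))
T("guard L",(160+30/4,160+84/4),(450+0,0) if 0 else (459.5,221.3));T("guard R",(160+198/4,160+131/4),(419.5,187.5+22/1.0) if 0 else (419.5,209.5))
a,b=atz(t,(372,164.2),.038),atz(t,(403,178),.038);print("lever line",a,b,np.degrees(np.arctan2(*(a-b)[1::-1])))
print(np.linalg.norm(rd-g))
for n,uv,z in [("tape",(367,115),.048),("jar",(343.5,223.5),.07),("pail",(294.5,243),.1),("bottle",(278,115),.15),("rackA",(416,126),.106),("rackB",(390,238),.106),("rackC",(486,142),.106),("rackD",(461,251),.106),("brush",(215,285),.02),("punnet",(214,128),.045)]:
    print(n,atz(t,uv,z))
E
```

```text
lever [ 0.6176 -0.2101  0.0353] [0.0009 0.0009]
red [0.5532 0.2478 0.0714] [0.0012 0.0012]
green [0.5968 0.2044 0.0737] [0.0016 0.0016]
guard L [0.571  0.381  0.1391] [0.0022 0.0022]
guard R [0.5371 0.2694 0.1388] [0.0019 0.0019]
lever line [ 0.626  -0.1941  0.038 ] [ 0.5833 -0.2852  0.038 ] 64.87157534905033
0.061558689312344775
tape [ 0.773  -0.1819  0.048 ]
jar [ 0.4498 -0.1033  0.07  ]
pail [0.3961 0.0372 0.1   ]
bottle [0.7489 0.0769 0.15  ]
rackA [ 0.7235 -0.3139  0.106 ]
rackB [ 0.4059 -0.2299  0.106 ]
rackC [ 0.6745 -0.5126  0.106 ]
rackD [ 0.3666 -0.4276  0.106 ]
brush [0.2762 0.2755 0.02  ]
punnet [0.7408 0.2748 0.045 ]
```

```bash
python3 - <<'E'
from h import *
np.set_printoptions(precision=3,suppress=True)
for k in (90,-90):
    print(k)
    for p,l in [((.6205,-.2040,.031),65),((.663,.014,.031),65),((.60,-.12,.06),65),((.537,.188,.2),75),((.537,.188,.112),75),((.537,.188,.112),13),((.537,.188,.112),10)]:
        print(inverse_kinematics(list(p),down(np.radians(l+k))))
print(np.array(viewer.get_image("wrist")["mount"]))
E
```

```text
90
None
[-0.049  0.816  1.461 -0.     0.864 -2.754]
None
[ 0.255  0.44   1.652 -0.     1.049 -2.625]
[ 0.255  0.56   1.712 -0.     0.87  -2.625]
[ 0.255  0.56   1.712 -0.     0.87  -1.543]
[ 0.255  0.56   1.712 -0.     0.87  -1.49 ]
-90
[-0.389  0.802  1.492 -0.     0.847  0.047]
[-0.049  0.816  1.461 -0.     0.864  0.387]
[-0.273  0.7    1.61  -0.     0.831  0.163]
[ 0.255  0.44   1.652 -0.     1.049  0.517]
[ 0.255  0.56   1.712 -0.     0.87   0.517]
[ 0.255  0.56   1.712 -0.     0.87   1.599]
[ 0.255  0.56   1.712 -0.     0.87   1.651]
[[ 0.001 -0.947 -0.322  0.084]
 [ 1.     0.001  0.     0.001]
 [-0.    -0.322  0.947 -0.123]
 [ 0.     0.     0.     1.   ]]
```

```bash
python3 - <<'E'
from h import *
from crop import c as cr
import pickle
q=down(np.radians(75-90)); u=np.array([np.cos(1.309),np.sin(1.309),0])
C=np.array([.537,.188,0]);d=[]
r.move_to(list(C+.09*u+[0,0,.30]),q); d.append(cam("wrist"))
r.move_to(list(C-.04*u+[0,0,.28]),q); d.append(cam("wrist"))
q=down(np.radians(65-90)); u=np.array([np.cos(1.134),np.sin(1.134),0])
r.move_to(list(np.array([.6205,-.204,.22])+0*u),q); d.append(cam("wrist"))
pickle.dump(d,open("c1.pkl","wb"))
for i,c in enumerate(d): save(c,f"pics/w{i}.png")
print(r.get_obs()["t"],r.get_obs()["tool_pos"])
ims=[cv2.imread(f"pics/w{i}.png") for i in range(3)]
m=np.zeros((500,800,3),np.uint8)
for i in range(3): m[250*(i//2):250*(i//2)+250,400*(i%2):400*(i%2)+400]=cv2.resize(ims[i],(400,250),interpolation=cv2.INTER_AREA)
cv2.imwrite("pics/m2.png",m)
E
```

```text
3.7417 [ 0.620857   -0.20261044  0.22039974]
```

View pics/m2.png

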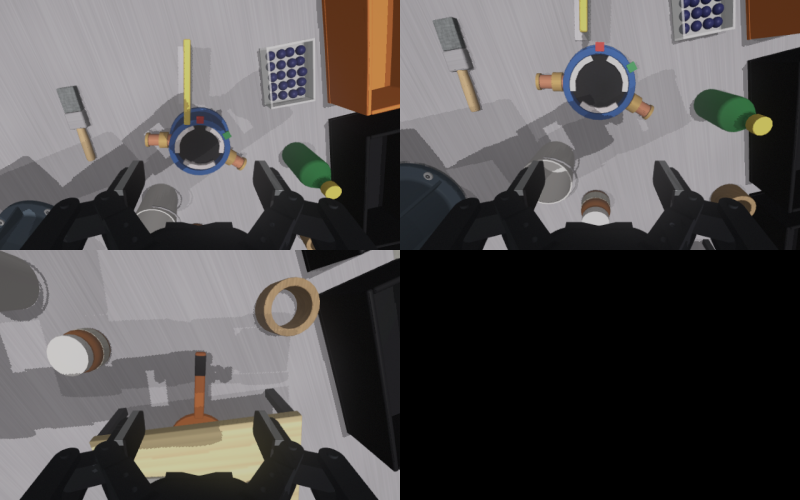

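The wrist views show the housing with red and green marks at about full-res (400,238)/(454,268) and (398,92)/(463,134), and the lever seen end-on at (400,725−…) in the third. I'll segment the marks, then overlay a fitted model.

```bash
cat > fit.py <<'E'
from h import *
import pickle
from crop import c as cr
from scipy.optimize import least_squares
np.set_printoptions(precision=4,suppress=True)
W=pickle.load(open("c1.pkl","rb"));S=pickle.load(open("c0.pkl","rb"))
boxes=[(W[0],(290,180,230,110)),(W[1],(260,60,260,140)),(S["top"],(215,165,40,40)),(S["scene"],(380,215,40,40))]
obs=[]
for c,(x,y,w,h) in boxes:
    im=c["px"][y:y+h,x:x+w]; hsv=cv2.cvtColor(np.ascontiguousarray(im),cv2.COLOR_RGB2HSV)
    H,s,v=[hsv[...,i].astype(int) for i in range(3)]
    o=[]
    for m in [((H<6)|(H>174))&(s>140)&(v>90),(H>50)&(H<80)&(s>90)&(v>60)]:
        n,l,st,ce=cv2.connectedComponentsWithStats(m.astype(np.uint8)); k=1+np.argmax(st[1:,4]); o.append(ce[k]+[x,y]); print(st[k,4],ce[k]+[x,y])
    obs.append((c,o))
rd,e1=tri(*[(c,o[0]) for c,o in obs]);gr,e2=tri(*[(c,o[1]) for c,o in obs]);print(rd,np.array(e1),gr,np.array(e2))
def P(p):
    return np.array([[p[0]+.062*np.cos(p[2]+a),p[1]+.062*np.sin(p[2]+a),.074] for a in(np.pi/3,0)])
f=lambda p:np.concatenate([(proj(c,P(p))-o).ravel() for c,o in obs])
s=least_squares(f,[.537,.188,.26],loss="soft_l1");print(s.x,np.degrees(s.x[2]),f(s.x).reshape(-1,2,2))
s2=least_squares(lambda p:f(p)[:8],[.537,.188,.26]);print("wrist only",s2.x)
p=s.x
out=[]
for (c,(x,y,w,h)),(X,Y) in zip(boxes[:2],[(300,190),(300,60)]):
    im=np.ascontiguousarray(c["px"][...,::-1]); im=cv2.resize(im[Y:Y+100,X:X+200] if 0 else im[Y:Y+140,X:X+200],None,fx=2,fy=2,interpolation=cv2.INTER_CUBIC)
    a=np.linspace(0,6.283,60)
    for rad,z in((.063,.073),(.041,.073)):
        q=proj(c,np.c_[p[0]+rad*np.cos(a),p[1]+rad*np.sin(a),0*a+z]); 
        cv2.polylines(im,[((q-[X,Y]+.5)*2).astype(int)],True,(255,255,0),1)
    out.append(im)
L=W[2]; im=np.ascontiguousarray(L["px"][...,::-1]); out2=cr(im,240,160,160,120,0+2) 
out2=cr(np.ascontiguousarray(im),280,180,80,80,4)
cv2.imwrite("pics/m3.png",np.vstack([np.hstack(out),np.hstack([out2,np.zeros((320,480,3),np.uint8)])]))
E
python3 fit.py
```

```text
104 [319.3846 191.2885]
2177 [494.022  264.9816]
168 [319.5  74.5]
944 [510.2267 169.2595]
20 [220.9  188.95]
18 [236.1667 173.8333]
15 [408.0667 228.4   ]
21 [393.381  238.5238]
[0.5541 0.2483 0.0736] [0.0006 0.0004 0.0004 0.0002] [0.653  0.1788 0.1862] [0.0394 0.034  0.0715 0.0338]
[0.5368 0.188  0.2169] 12.429141841115351 [[[   1.7262    1.0706]
  [-130.7573  -46.7539]]

 [[   1.4649    0.3866]
  [-139.1212  -59.8973]]

 [[   0.4237   -0.3575]
  [   1.0072    0.1455]]

 [[  -0.3285    0.2837]
  [  -0.9545   -0.3358]]]
wrist only [0.6108 0.1354 0.4191]
```

View pics/m3.png

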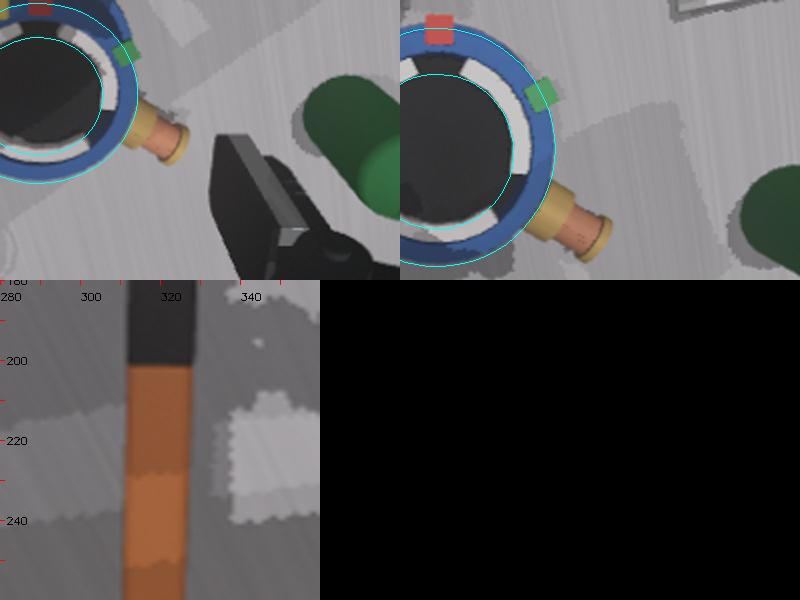

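Overlay of the rim fits well; the green detection caught the bottle, so I restrict its boxes. In the third view the black/orange boundary is at (319.8,201) and the lever centreline passes (318.4,260).

```bash
sed -i 's/(290,180,230,110)/(290,180,90,60)/; s/(260,60,260,140)/(290,60,95,70)/' fit.py; cat >> fit.py <<'E'
print(P(p))
# circle check: lever
a=atz(L,(319.8,201),.038);b=atz(L,(318.4,260),.038);print("lever edge pt",a,b,np.degrees(np.arctan2(*(a-b)[1::-1])))
print("lever tip",atz(L,(319.9,163),.038))
x,e=tri((L,(319.8,201)),(S["top"],(360+113/5,150+97/5)),(S["scene"],(210+184/5+2,200+190/5)));print("boundary tri",x,e)
E
python3 fit.py
```

```text
104 [319.3846 191.2885]
111 [362.3514 216.1081]
168 [319.5  74.5]
174 [370.1724 107.0115]
20 [220.9  188.95]
18 [236.1667 173.8333]
15 [408.0667 228.4   ]
21 [393.381  238.5238]
[0.5541 0.2483 0.0736] [0.0006 0.0004 0.0004 0.0002] [0.5973 0.2041 0.0731] [0.0004 0.0004 0.0007 0.0002]
[0.537  0.1888 0.2476] 14.184724320563824 [[[ 0.1705  0.4059]
  [ 0.3089  0.281 ]]

 [[-0.3922 -0.4989]
  [ 0.2234 -0.0955]]

 [[-0.0231  0.1972]
  [ 0.1121  0.2299]]

 [[ 0.0842 -0.0813]
  [-0.052  -0.315 ]]]
wrist only [0.5369 0.1888 0.2465]
[[0.5539 0.2484 0.074 ]
 [0.5971 0.204  0.074 ]]
lever edge pt [ 0.6119 -0.2255  0.038 ] [ 0.5807 -0.2893  0.038 ] 63.96750530585867
lever tip [ 0.6291 -0.1883  0.038 ]
boundary tri [ 0.6109 -0.2261  0.0344] [np.float64(0.0006939170604990574), np.float64(0.0004737387333243227), np.float64(0.0002441589246570236)]
```

```bash
python3 - <<'E'
from h import *
import pickle
np.set_printoptions(precision=4,suppress=True)
th=np.radians(64);q=down(th-np.pi/2);u=np.array([np.cos(th),np.sin(th),0])
jaws.set_gripper(.5,40)
p=np.array([.6203,-.206,.031])
r.move_to(list(p+[0,0,.06]),q); r.move_linear(list(p),q,vel=.12)
print(r.get_obs()["contact_force"])
jaws.set_gripper(0.0,50);o=r.get_obs();print(o["opening"],o["finger_force"],o["tool_pos"],o["contact_force"])
p2=p+[.0463,.2228,0]
r.move_linear(list(p2),q,vel=.12);o=r.get_obs();print(o["opening"],o["tool_pos"],o["contact_force"])
jaws.set_gripper(.5);print(r.get_obs()["contact_force"])
r.move_linear(list(p2+[0,0,.12]),q,vel=.3)
C=np.array([.60,-.12,0])
d=[]
r.move_to(list(C+.06*u+[0,0,.22]),q);d.append(cam("wrist"))
r.move_to(list(C-.03*u+[0,0,.2]),q);d.append(cam("wrist"))
d+=[cam("top"),cam("scene")]
pickle.dump(d,open("c2.pkl","wb"))
print(r.get_obs()["t"])
A=[c["px"][...,::-1] for c in d]
cv2.imwrite("pics/m4.png",np.vstack([np.hstack([cv2.resize(a,(400,250),interpolation=cv2.INTER_AREA) for a in A[i:i+2]]) for i in(0,2)]))
E
```

```text
[ 0.0868 -0.219  -0.4729]
0.19908232955752614 50.59689223766327 [ 0.6208 -0.2061  0.0317] [0.2994 1.5845 2.6972]
0.20189371772862336 [0.6667 0.0166 0.0311] [-0.4917  0.5794  3.8182]
[-0.7236  0.185  -0.0007]
9.9667
```

View pics/m4.png

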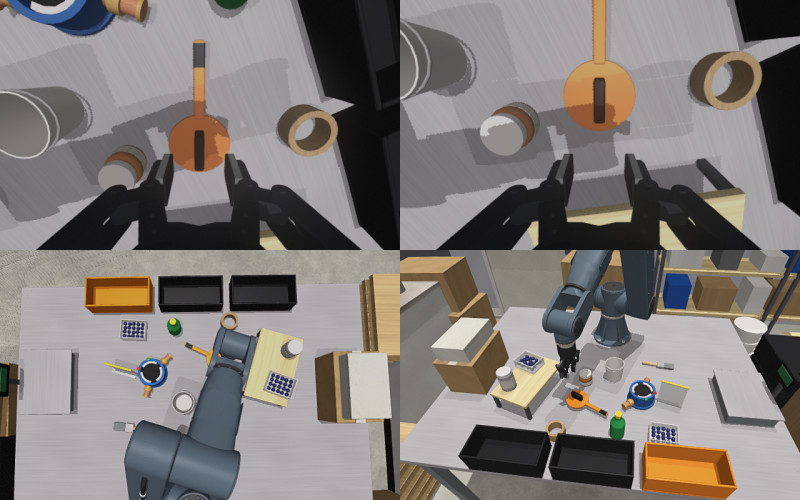

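The cap is out flat on the bench with nothing else moved. Flange centre is near (320,228) in wrist view 1 and (319,152) in view 2. Enlarging with the expected model overlaid.

```bash
cat > fit2.py <<'E'
from h import *
import pickle
from scipy.optimize import least_squares
np.set_printoptions(precision=4,suppress=True)
d=pickle.load(open("c2.pkl","rb"))[:2]
# flange edge: orange mask contour, fit circle r=.055 at z (top edge .036)
cont=[]
for c,(x,y,w,h) in zip(d,[(250,165,140,120),(240,80,170,135)]):
    hsv=cv2.cvtColor(np.ascontiguousarray(c["px"]),cv2.COLOR_RGB2HSV)
    m=((hsv[...,0]>4)&(hsv[...,0]<22)&(hsv[...,1]>125)).astype(np.uint8); k=np.zeros_like(m);k[y:y+h,x:x+w]=1;m*=k
    m=cv2.morphologyEx(m,cv2.MORPH_CLOSE,np.ones((5,5)))
    cs=max(cv2.findContours(m,cv2.RETR_EXTERNAL,cv2.CHAIN_APPROX_NONE)[0],key=cv2.contourArea)[:,0].astype(float)
    cont.append(cs)
def res(p,z=.036):
    e=[]
    for c,cs in zip(d,cont):
        for uv in cs[::3]:
            X=atz(c,uv,p[2]); e.append(np.hypot(X[0]-p[0],X[1]-p[1])-.055)
    return np.array(e)
s=least_squares(res,[.6,-.12,.036],loss="soft_l1",f_scale=.0007);print("flange",s.x,np.median(abs(res(s.x))))
p=s.x;out=[]
th=np.radians(64);u=np.array([np.cos(th),np.sin(th)]);v=np.array([-u[1],u[0]])
for c,(X,Y) in zip(d,[(230,60),(230,30)]):
    im=np.ascontiguousarray(c["px"][...,::-1])[Y:Y+260,X:X+200]
    im=cv2.resize(im,None,fx=2,fy=2,interpolation=cv2.INTER_CUBIC)
    a=np.linspace(0,6.283,60)
    def pl(xy,z,col): cv2.polylines(im,[((proj(c,np.c_[xy,0*xy[:,0]+z])-[X,Y]+.5)*2).astype(int)],True,col,1)
    pl(p[:2]+.055*np.c_[np.cos(a),np.sin(a)],.036,(255,255,0))
    bx=lambda x0,x1,w:np.array([p[:2]+i*u+j*v for i,j in((x0,-w),(x1,-w),(x1,w),(x0,w))])
    pl(bx(-.03,.03,.008),.072,(0,255,0)); pl(bx(.055,.172,.009),.038,(255,0,255))
    out.append(im)
cv2.imwrite("pics/m5.png",np.hstack(out))
E
python3 fit2.py
```

```text
flange [ 0.5981 -0.1223  0.0297] 0.0005890151376598263
```

View pics/m5.png

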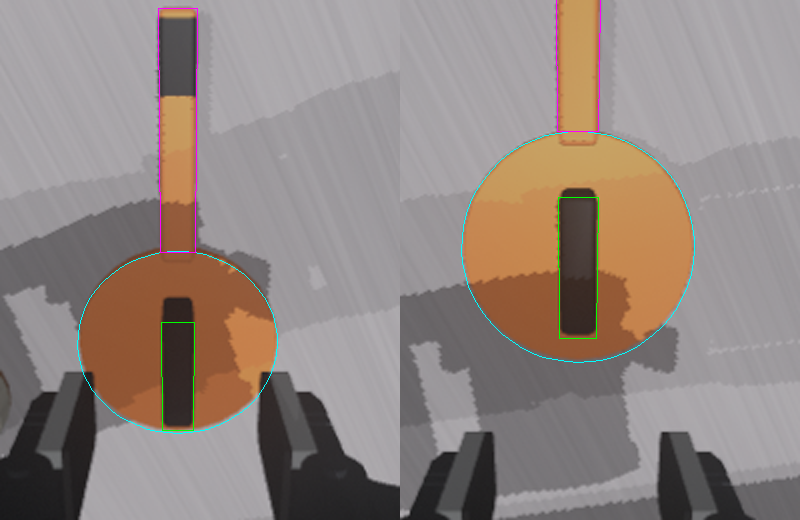

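```bash
cat >> fit2.py <<'E'
for z in(.034,.036):
    s=least_squares(lambda q:res([q[0],q[1],z]),[.6,-.12],loss="soft_l1",f_scale=.0007);print(z,s.x,np.median(abs(res([*s.x,z]))))
# bar ends (top face near end) in both views by height triangulation
x,e=tri((d[0],(230+178/2,60+427/2)),(d[1],(230+(578-400)/2,30+333/2)));print("bar back end",x,e,"centre",x[:2]+.03*u)
x,e=tri((d[0],(230+178/2,60+97/2)),);
E
python3 fit2.py 2>&1|head -5; python3 - <<'E'
E
```

```text
flange [ 0.5981 -0.1223  0.0297] 0.0005890151376598263
0.034 [ 0.5989 -0.1207] 0.0012778111762635491
0.036 [ 0.5993 -0.1198] 0.0016244690734293493
bar back end [ 0.5866 -0.1473  0.0732] [np.float64(0.00014028308175370295), np.float64(0.00014028308175369886)] centre [ 0.5997 -0.1203]
```

```bash
python3 - <<'E'
from h import *
np.set_printoptions(precision=4,suppress=True)
def st(n):
    o=r.get_obs();print(n,round(o["t"],2),o["tool_pos"],o["contact_force"],o["torque"],round(o["opening"],3),round(o["finger_force"],1));return o
q=down(np.radians(64-90));p=np.array([.5995,-.1203,.060])
r.move_to(list(p+[0,0,.05]),q);r.move_linear(list(p),q,vel=.1);st("at bar")
jaws.set_gripper(0.,110);st("grip")
r.move_linear(list(p+[0,0,.175]),q,vel=.2);st("lift")
q=down(np.radians(74.2-90));h=np.array([.537,.1888,0])
r.move_linear(list(h+[0,0,.235]),q,vel=.2);st("over")
c=cam("wrist");save(c,"pics/w5.png")
r.move_linear(list(h+[0,0,.140]),q,vel=.1);st("rim+")
s=cam("scene");save(s,"pics/s5.png")
import pickle;pickle.dump([c,s],open("c5.pkl","wb"))
a=c["px"][...,::-1]
A=cv2.resize(a,(400,250));B=cv2.resize(s["px"][180:280,340:500,::-1],(400,250),interpolation=cv2.INTER_CUBIC)
cv2.imwrite("pics/m6.png",np.hstack([A,B]))
E
```

```text
at bar 11.08 [ 0.5998 -0.1205  0.0605] [-0.6426 -0.13   -0.3919] [0.0076 0.001  0.0439] 0.499 0.0
grip 11.45 [ 0.5999 -0.1204  0.061 ] [-1.9451  0.8285  6.987 ] [0.1017 0.2836 0.0212] 0.17 108.1
lift 12.47 [ 0.5989 -0.1201  0.2336] [ 1.0658 -0.5076 -3.3412] [ 0.0193  0.0113 -0.0183] 0.17 107.3
over 14.2 [0.5371 0.1882 0.235 ] [ 0.5554  0.1381 -3.4117] [-0.0049 -0.0214 -0.0146] 0.172 107.2
rim+ 15.35 [0.5374 0.1889 0.1406] [-0.1126 -0.2631 -2.4194] [-0.0058  0.0012  0.0008] 0.168 107.2
```

View pics/m6.png

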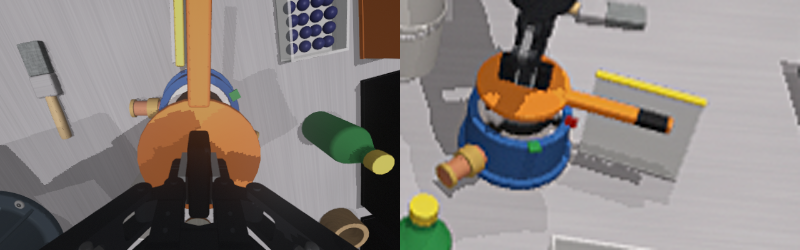

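The cap hangs centred over the bore, lever parallel to the guard with a visible gap. Lowering with a force check.

```bash
python3 - <<'E'
from h import *
np.set_printoptions(precision=4,suppress=True)
q=down(np.radians(74.2-90))
for z in(.130,.124,.120,.1175,.116,.115,.114):
    r.move_linear([.537,.1888,z],q,vel=.04)
    o=r.get_obs();print(z,o["tool_pos"],o["contact_force"],o["torque"],round(o["opening"],3))
    if o["contact_force"][2]>25: break
print(o["t"])
E
```

```text
0.13 [0.5369 0.1888 0.1297] [-0.6873 -0.7178 -2.672 ] [-0.0439 -0.0139 -0.0135] 0.169
0.124 [0.5369 0.1888 0.1237] [-0.2634  0.3978 -2.2184] [-0.0239  0.0625  0.0365] 0.171
0.12 [0.5369 0.1888 0.1198] [ 0.3259  0.2483 -3.0299] [ 0.054   0.0301 -0.0049] 0.17
0.1175 [0.5369 0.1888 0.1173] [-0.4197  0.162  -2.4041] [0.0107 0.0215 0.0254] 0.175
0.116 [0.5371 0.1888 0.1161] [ 0.4711 -0.0899 -2.1105] [-0.0367 -0.0646  0.0754] 0.17
0.115 [0.5371 0.1888 0.1153] [-2.046  -0.6747  2.8428] [-0.1288  0.3513 -0.0409] 0.166
0.114 [0.5371 0.1888 0.1142] [-2.2334  0.1068  5.0482] [-0.093   0.351   0.0375] 0.165
17.35
```

```bash
python3 - <<'E'
from h import *
np.set_printoptions(precision=4,suppress=True)
for a in [6,14,22,30,38,46,54,58,60,61,62,63]:
    r.move_linear([.537,.1888,.1145-.0027*min(a,61)/61],down(np.radians(74.2-a-90)),vel=.03)
    o=r.get_obs();y=R.from_quat(o["ee_rot"]).as_matrix()[:2,1]
    print(a,round(np.degrees(np.arctan2(y[1],y[0]))+90,2),o["tool_pos"],o["contact_force"],o["torque"],round(o["t"],1))
    if abs(o["torque"][2])>2 or np.linalg.norm(o["contact_force"])>50: break
s=cam("scene");t=cam("top")
cv2.imwrite("pics/m7.png",np.hstack([cv2.resize(np.ascontiguousarray(c["px"][y:y+100,x:x+125,::-1]),(400,320),interpolation=cv2.INTER_CUBIC) for c,x,y in((s,340,180),(t,180,130))]))
E
```

```text
6 68.33 [0.5374 0.1889 0.1145] [-0.9303 -0.3349  3.6636] [-0.0356 -0.0137 -0.1574] 17.6
14 60.47 [0.5373 0.1889 0.1141] [0.432  0.2259 3.8566] [-0.0145 -0.0956 -0.0651] 17.9
22 52.42 [0.5372 0.1888 0.1137] [0.5428 0.43   4.691 ] [-0.0391 -0.0756 -0.2   ] 18.2
30 44.42 [0.5372 0.1888 0.1134] [-0.0035 -0.1771  5.9858] [-0.0629  0.0469 -0.2081] 18.5
38 36.42 [0.5374 0.1888 0.1131] [-0.2077  0.123   6.2895] [-0.1395 -0.0822 -0.2088] 18.8
46 28.42 [0.5375 0.1888 0.1128] [ 1.369  -0.8501  6.7538] [-0.2251 -0.1117 -0.2328] 19.1
54 20.42 [0.5374 0.1888 0.1125] [-0.2223 -0.8141  6.895 ] [-0.1063 -0.0731 -0.2956] 19.4
58 16.46 [0.5376 0.1888 0.1124] [ 1.8675 -1.609   7.3269] [-0.3149 -0.098   0.0835] 19.6
60 14.52 [0.5383 0.1884 0.1125] [ 4.4006 -5.2017  5.9923] [-0.7306 -0.7461  0.3709] 19.9
61 13.55 [0.5386 0.1881 0.1125] [ 6.8524 -6.824   5.2028] [-1.1032 -1.0807  0.6398] 20.1
62 12.61 [0.5388 0.1881 0.1125] [ 6.7871 -6.1508  4.5452] [-1.2005 -1.26    1.059 ] 20.4
63 11.68 [0.5388 0.1881 0.1125] [ 6.7833 -6.049   4.5364] [-1.1163 -1.3487  1.7169] 20.6
```

View pics/m7.png

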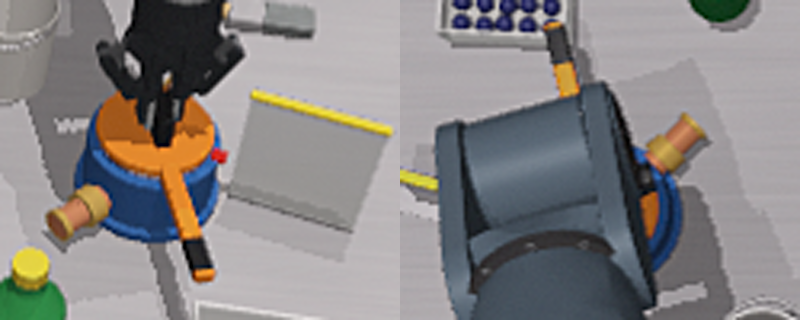

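The lever lies over the green mark (hidden beneath it), and the torque rose to 1.7 N m, so the cap is against its stop. Releasing, backing off and checking.

```bash
python3 - <<'E'
from h import *
import pickle
np.set_printoptions(precision=4,suppress=True)
jaws.set_gripper(.5)
o=r.get_obs();print(o["tool_pos"],o["contact_force"],o["t"])
p=o["tool_pos"];q=o["ee_rot"]
r.move_linear([.537,.1888,.26],q,vel=.15)
r.move_to([.48,.175,.27],q);w=cam("wrist")
r.move_to([.3,-.3,.30],down(-np.pi/2));r.sleep(.3)
s=cam("scene");t=cam("top");pickle.dump([w,s,t],open("c8.pkl","wb"))
h=np.array([.537,.1888]);
def line(c,im,f,x,y):
    for ang,col in((14.2,(0,255,0)),):
        u=np.array([np.cos(np.radians(ang)),np.sin(np.radians(ang))])
        q=proj(c,[[*(h+k*u),.09] for k in(.05,.18)])
        cv2.line(im,*[tuple(((a-[x,y])*f).astype(int)) for a in q],col,1)
    return im
out=[]
for c,x,y,w_,h_,f in((w,160,60,320,200,1.25),(t,170,120,128,80,3.125),(s,340,180,128,80,3.125)):
    im=cv2.resize(np.ascontiguousarray(c["px"][y:y+h_,x:x+w_,::-1]),None,fx=f,fy=f,interpolation=cv2.INTER_CUBIC)
    out.append(line(c,im,f,x,y))
out.append(cv2.resize(np.ascontiguousarray(t["px"][...,::-1]),(400,250),interpolation=cv2.INTER_AREA))
cv2.imwrite("pics/m8.png",np.vstack([np.hstack(out[:2]),np.hstack(out[2:])]));print(r.get_obs()["t"])
E
```

```text
[0.5366 0.1888 0.1115] [ 0.1947 -0.2376  0.5547] 21.0917
24.8833
```

View pics/m8.png

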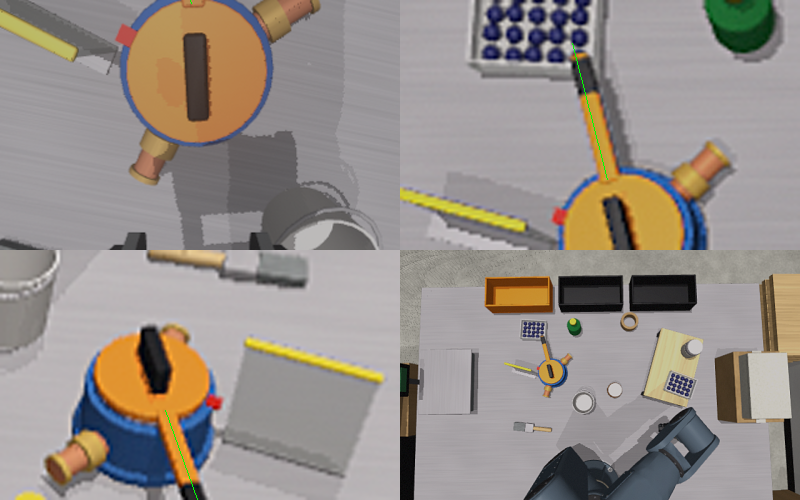

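The lever lies on the green-mark line, about 1° past it at the 61° stop. The cap is level, nothing else has moved, and the arm is clear.

```bash
python3 -c "
from cell import r, viewer, jaws, inverse_kinematics
print(r.hand_in())"
```

```text
the job is handed in; nothing more can be done
None
```

The cap was drawn out from under the rack and set down, then inserted at the red mark and twisted clockwise to its stop over the green mark; it was released and the job handed in at about 25 s of the 59 s, with nothing else seen to have moved.

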